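# Open the latched gate of a bench pen

## Robot

A 7-joint arm with a two-finger parallel gripper is mounted at the origin on the work surface. World frame = base frame: x ahead of the robot, y to its left, z up, the work surface at z = 0. Lengths are in m, angles in rad, forces in N, time in s.
With the tool pointing down it reaches from about 0.4 to 0.875 m from the base axis. Payload 19.3 kg.
Tool frame: the origin (TCP) lies between the finger pads; the fingertips stand 17 mm ahead of it and the grasp point (between the pads) lies 2 mm behind it; z points along the fingers, y is the line along which they close (so a half turn about z gives the same grasp; the last joint's range is limited). The gripper opens to 85 mm and grips with 20 to 120 N. Pads are 22 mm wide; open, the fingers measure 114 mm over their backs; the gripper's body (76 mm by 85 mm) begins 54 mm behind the grasp point. The pads swing forward as they close: fully open they stand 13 mm farther back than shut.
Start: joints at [1.14, 0.521, -0.036, 1.599, 0.021, 1.021, -0.113], TCP at [0.221, -0.585, 0.248] pointing down, gripper open.
Joint ranges: [-2.91, 2.91], [-0.3, 2.13], [-1.5, 1.42], [0.17, 2.43], [-1.26, 4.41], [0.16, 1.93], [-2.52, 2.52]. Speed limits (rad/s): [1.89, 1.89, 2.39, 2.39, 3.01, 3.01, 3.01].

## Interface

Orientations are given as a 3x3 rotation matrix whose columns are the frame's x, y, z axes.
In Python, from plant import r, imaging gives the robot as it stands. The module is installed in compiled form; this text tells all that it offers.
- The arm moves only by the shell command python3 -m crank 'ROWS'. ROWS is JSON, a list that holds one entry, the list of rows, each a list of 5 numbers: the opening, from -1 (shut) to 1 (fully open), so that 0 is half open, then the shift along the world's x, y, z in mm, then the turn about the world's z in rad. In form: [[[claw, dx, dy, dz, yaw], ...]]. A call has 1 to 20 rows; each row is the pose to reach, as a shift and turn from the pose commanded when the call began; what a row does not reach only later rows make up. A row lasts 1/10 s, in which the tool goes at most 50 mm and 8.59 degrees, less where a joint would pass 70% of its speed; a pose out of reach is approached as far as the arm can. A call with a gripper value outside its range is refused whole. The fingers move at their own pace and stop on an object; the grip force is fixed at half the most. Time passes only in rows, so rows that repeat a pose let the fingers close. It gives the time, the measured TCP pose, the force, the opening and the grip force at its end, in the units of the state.
- r.read_state(): the state, without advancing time (a new reading comes with each control period).
- imaging.capture(name): name is "side" or "top" or "wrist"; returns a dict with "img" (420x560x3 uint8, red, green, blue), "vfov" (degrees; the focal length in pixels is half the picture's height over the tangent of half this angle, whatever the lens; pixels are square), "cx", "cy" (the principal point, pixels), "distortion" ([k1, k2, p1, p2, k3] as OpenCV has them; the pictures are not rectified), "rvec" (rotation vector, rad) and "tvec" (3), from world to camera coordinates, as OpenCV has them. Camera axes: x right, y down, z forward; pixel columns grow to the right and rows downward; lengths in m; the calibration is good to about 2 mm. A picture is of the moment at which its call begins. There is no depth.
- r.sign_off(): hands the job in; it is judged then, once.
The state is a dict: "t": time; "joint_pos": joint angles; "joint_velocities": joint speeds; "joint_efforts": joint torques, N m; "position": TCP position; "ee_rot": TCP orientation; "wrist_force": force on the tool from outside, world axes, zero at the start; "moment": the same for the moment, N m; "finger_gap": finger opening in m; "grasp_force": force on a finger pad.
Only numpy, scipy, OpenCV 4.12 (cv2) and the standard library are available. Lean on these libraries where they do the work, as an engineer would, in place of code of your own. Each camera call takes 0.05 s, during which the arm holds its last target. There are 200 camera calls.

## Task

Press down the thumb lever on top of the pen's gate so that the latch bar lifts right out of its catch, then push the gate inwards until it stands wide open, at least 65 degrees, and let go so that the bar drops back and the gate stays open. Be gentle: the lever and the catch are light fittings that must not be pressed or forced hard, and the things lying about must be left where they are.

Things in the scene. Friction and masses are not known exactly. Their poses are not given: they have to be found in the camera images.
- pen: Fixed low pen of grey steel rods 400 mm deep, 300 wide, 150 high. Origin on the bench, midway along the closed front gate; x points through the gate into the pen, y along the closed gate towards its hinge, z up. A fixed glued-up stone sample with a clamp stands at its back, clear of the gate. Hinge post (175 mm high) at y = +140 mm, latch post (150 mm high) at y = -155 mm.
- gate_hinge (a point): Point on the gate's vertical hinge axis, at bench height, at pen x = 0, y = +120 mm; it does not move. Its axes turn with the gate: y points from the gate's free end to the hinge, x is square to the gate (into the pen when closed), z up.
- gate (a joint): Gate angle, rad: 0 closed, grows as the gate is pushed into the pen (anticlockwise from above), stop at 1.5. From the hinge the gate points along (sin q, -cos q) in the pen's frame. It is a rod frame 14 mm thick, 240 mm long, top rail at 150 mm. A push of 1 to 3 N at the thumb piece swings it and it stays where it is left.
- latch (a joint): Latch see-saw angle, rad: 0 with the bar down in the catch, where it falls back by its own weight (hidden, varies); grows as the thumb lever is pressed and the bar rises. The bar is clear of the catch from 0.135 up. A firm stop is met at 0.160. Pressing takes 1 to 4 N up to the stop; there the force climbs steeply.
- lever: Thumb-lever arm of the see-saw, steel, 12 mm wide; turns with the latch. Origin at the pivot, 195 mm from the hinge, 170 mm above the bench; y along the arm towards the hinge, x into the pen (gate closed), z up (bar down). At y = +75 mm it carries the thumb piece on a stem. More than 20 N from the fingers (a knock counts too) bends the lever: failure.
- thumb_nominal (a point): Nominal centre of the thumb plate's top, fixed on the lever (axes of lever), 205 mm above the bench. The true plate top is up to 12 mm higher or lower (stem clamped anew each time, not measured): feel for it. Steel plate 36 (x) x 50 (y) x 6 mm; 14 mm high lip on its +x edge, inner face at x = +13 mm. Down 10 mm clears the bar, 12 mm is the stop.
- bar: Latch bar of the see-saw, plain steel, 14 mm wide, 16 high, 100 long. Origin at the pivot; it runs to -y from there, past the gate's end, into the catch. If the gate is forced so that the bar bears on the catch with more than 20 N, that is a failure.
- catch: Fixed steel U-shaped catch on top of the latch post. Origin on the bench below its centre, axes as the pen. Slot 20 mm wide, floor 161 mm and lip tops 171 mm above the bench; lips 20 mm long in y, one on either side of the bar.
- tin: Loose adhesive tin, 84 mm across, 110 mm high, left of the pen; origin at the centre of its underside. Leave it alone (15 mm).
- block: Loose cork sanding block 70 x 120 x 35 mm, right of the pen; origin at the centre of its underside. Leave it alone (15 mm).
- spare_clamp: Loose steel screw clamp with a blue grip, about 100 x 200 x 35 mm, lying left of the pen; origin on the bench near its middle. Leave it alone (15 mm).

How it is judged:
By the outcome, as a careful person would: the job done as asked, in the order asked, and still so for the second after the job is handed in, with the robot touching nothing.
It also fails if it takes over 72 s, if anything falls off the work surface, if the arm or the gripper's body presses on something with over 40 N, if the wrist force passes 120 N, or if a joint passes its speed limit or range.

## Working session

There is one attempt and no reset: what is moved stays moved. The work goes in short steps, Python scripts to look and compute and a shell command to move; the robot and the scene stay as the last step left them, time stands still between calls to the robot, and variables do not carry over. Pictures are saved under pics/ and viewed, at most 10 in all, crops included, and the job is handed in when it is done.

```bash
mkdir -p pics
cat > h.py <<'E'
import cv2, numpy as np
from plant import r, imaging
def cam(n):
    c=imaging.capture(n); c['img']=np.asarray(c['img'],np.uint8)
    f=c['img'].shape[0]/2/np.tan(np.radians(c['vfov'])/2)
    c['K']=np.array([[f,0,c['cx']],[0,f,c['cy']],[0,0,1.]]); c['d']=np.array(c['distortion'],float)
    c['rv']=np.array(c['rvec'],float); c['tv']=np.array(c['tvec'],float).reshape(3)
    c['R']=cv2.Rodrigues(c['rv'])[0]; return c
def ray(c,uv):
    p=cv2.undistortPoints(np.array(uv,float).reshape(-1,1,2),c['K'],c['d']).reshape(-1,2)
    return -c['R'].T@c['tv'], np.c_[p,np.ones(len(p))]@c['R']
def onz(c,uv,z):
    o,d=ray(c,uv); return o+d*((z-o[2])/d[:,2])[:,None]
def proj(c,P): return cv2.projectPoints(np.array(P,float).reshape(-1,1,3),c['rv'],c['tv'],c['K'],c['d'])[0].reshape(-1,2)
def save(c,n): cv2.imwrite('pics/'+n+'.png',c['img'][:,:,::-1])
E
python3 - <<'E'
from h import *
for n in ('top','side'):
    c=cam(n); save(c,n+'0'); print(n,(-c['R'].T@c['tv']).round(3),c['R'].round(2).tolist(),c['vfov'],c['d'])
s=r.read_state(); print(s['t'],s['position'],s['ee_rot'],s['wrist_force'])
E
```

```text
top [0.293 0.032 1.198] [[-0.03, -1.0, 0.01], [-0.99, 0.03, -0.15], [0.15, -0.01, -0.99]] 56.33632297165577 [-0.03916909  0.          0.          0.          0.        ]
side [0.03  0.778 1.031] [[-0.87, -0.49, -0.02], [-0.34, 0.63, -0.7], [0.35, -0.6, -0.72]] 42.11444574893211 [-0.10099102  0.          0.          0.          0.        ]
0.1 [ 0.22051581 -0.58453503  0.24780628] [[ 9.35631143e-01  3.52979059e-01 -3.85236193e-04]
 [ 3.52979266e-01 -9.35630724e-01  8.86202198e-04]
 [-4.76280001e-05 -9.65138764e-04 -9.99999533e-01]] [-0.02278559 -0.26588834 -0.07197285]
```

View pics/top0.png

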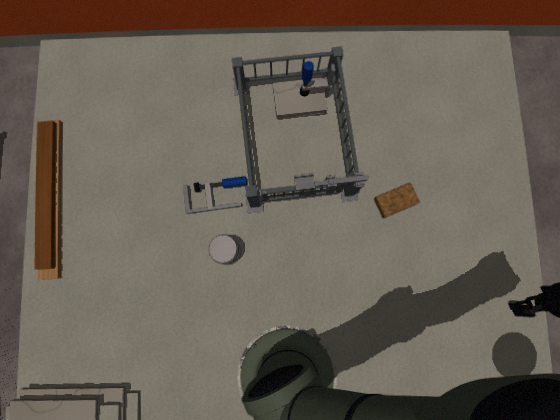

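View pics/side0.png

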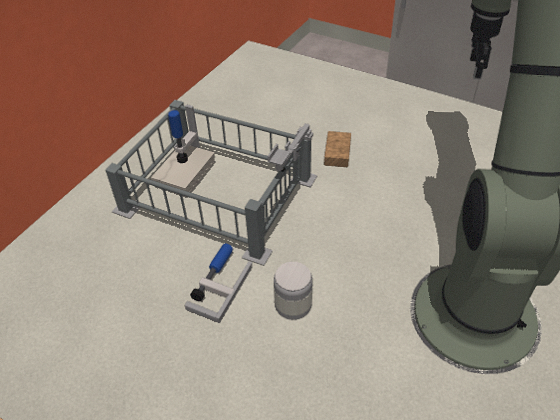

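The top view shows the pen ahead of the robot. The hinge post is at about (253,195), the latch post at (352,185) and the thumb plate near (304,181). The tin is at (223,249), the block at (397,200) and the spare clamp around (215,195). Next I enlarge the gate area.

Run:
```python
from h import *
c=cam('top'); s=cam('side')
a=cv2.resize(c['img'][165:220,235:385],None,fx=5.3,fy=5.3,interpolation=cv2.INTER_CUBIC)
b=cv2.resize(s['img'][115:275,225:335],None,fx=3.6,fy=3.6,interpolation=cv2.INTER_CUBIC)
w=np.zeros((600,800,3),np.uint8)
cv2.imwrite('pics/top1.png',a[:,:,::-1]); cv2.imwrite('pics/side1.png',b[:,:,::-1])
```

```text
(no output)
```

View pics/top1.png

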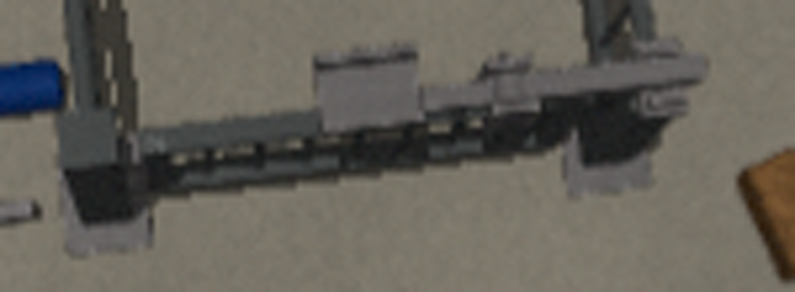

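View pics/side1.png

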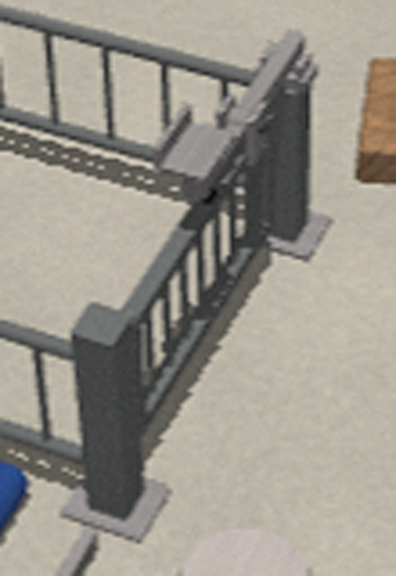

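The top crop shows the plate's near edge running from crop (325,129) to (420,118). Its lip lies along the far edge, (315,55) to (415,45). The bar tip is at (707,68) and the hinge post top is centred at (90,138). I'll turn these into positions.

Run:
```python
from h import *
c=cam('top'); s=cam('side')
T=lambda *p:np.array(p,float)/5.3+[235,165]
S=lambda *p:np.array(p,float)/3.6+[225,115]
H=onz(c,T([90,138]),.175)[0]; B=onz(c,T([707,69]),.178)[0]
H2=onz(s,S([110,325]),.175)[0]; B2=onz(s,S([290,38]),.178)[0]
print('hinge post',H,H2,'tip',B,B2,np.linalg.norm((H-B)[:2]),np.linalg.norm((H2-B2)[:2]))
y=(H-B)[:2];y/=np.linalg.norm(y);x=np.array([y[1],-y[0]]);O=H[:2]-.14*y
print('y',y,'x',x,'O',O,'yaw',np.arctan2(x[1],x[0]))
piv=O-.075*y; th=O  # pivot pen y=.12-.195=-.075 ; thumb at 0
print('thumb pred',th)
P=onz(c,T([325,129],[420,118],[415,48],[316,58]),.205); print('plate near edge, lip',P.round(4), P.mean(0))
print('proj top',((proj(c,[[*th,.205]])-[235,165])*5.3),'side',((proj(s,[[*th,.193],[*th,.205],[*th,.217]])-[225,115])*3.6))
for n,cc,w in (('tin',c,[223,249]),):print(n,onz(cc,[w],.11))
```

```text
hinge post [0.51566197 0.0832346  0.175     ] [0.51003657 0.08473633 0.175     ] tip [ 0.54271018 -0.22952498  0.178     ] [ 0.5454995  -0.21745576  0.178     ] 0.3139270023267207 0.30426580961787575
y [-0.08616082  0.99628124] x [0.99628124 0.08616082] O [ 0.52772449 -0.05624477] yaw 0.08626778769023928
thumb pred [ 0.52772449 -0.05624477]
plate near edge, lip [[ 0.5106 -0.0331  0.205 ]
 [ 0.5149 -0.0798  0.205 ]
 [ 0.5502 -0.0788  0.205 ]
 [ 0.5464 -0.0299  0.205 ]] [ 0.53054388 -0.05539736  0.205     ]
proj top [[370.9845217   93.70811238]] side [[198.65226292 160.52558745]
 [198.24559209 146.4600329 ]
 [197.83359145 132.20821808]]
tin [[0.36807499 0.16971085 0.11      ]]
```

```bash
python3 -m crank '[[[-1,15,30,30,-0.02],[-1,35,65,60,-0.05],[-1,55,100,60,-0.08],[-1,80,140,60,-0.1],[-1,100,175,60,-0.12],[-1,120,210,60,-0.14],[-1,140,245,60,-0.16],[-1,160,280,60,-0.18],[-1,180,315,60,-0.2],[-1,200,350,60,-0.22],[-1,220,385,60,-0.24],[-1,240,420,60,-0.25],[-1,255,450,60,-0.26],[-1,270,480,60,-0.27],[-1,285,505,60,-0.27],[-1,295,520,60,-0.27],[-1,303,529,60,-0.27],[-1,303,529,60,-0.27],[-1,303,529,60,-0.27],[-1,303,529,60,-0.27]]]'
python3 - <<'E'
from h import *
s=r.read_state(); print(s['t'],s['position'],s['ee_rot'],s['finger_gap'],s['wrist_force'])
c=cam('wrist'); save(c,'w0'); save(cam('top'),'t2'); print((-c['R'].T@c['tv']),c['vfov'])
print(proj(c,[[.528,-.056,.205],[s['position'][0],s['position'][1],s['position'][2]-.017]]))
E
```

```text
t: 2.3
position: [0.5232, -0.0569, 0.3083]
ee_rot: [[0.996, 0.089, -0.0], [0.089, -0.996, -0.0], [-0.0, 0.0, -1.0]]
wrist_force: [0.8, 0.3, 0.3]
finger_gap: -0.0002
grasp_force: 0.0
2.3 [ 0.52317381 -0.05690389  0.30830112] [[ 9.96012732e-01  8.92109484e-02 -2.12289961e-04]
 [ 8.92108541e-02 -9.96012675e-01 -4.18409520e-04]
 [-2.48770202e-04  3.97802640e-04 -9.99999890e-01]] -0.00023993476024450927 [0.79591768 0.26964228 0.3433287 ]
[ 0.5972547  -0.05032737  0.43365995] 69.15752699503655
[[278.56039456 214.40951218]
 [279.14806096 271.80175354]]
```

View pics/w0.png

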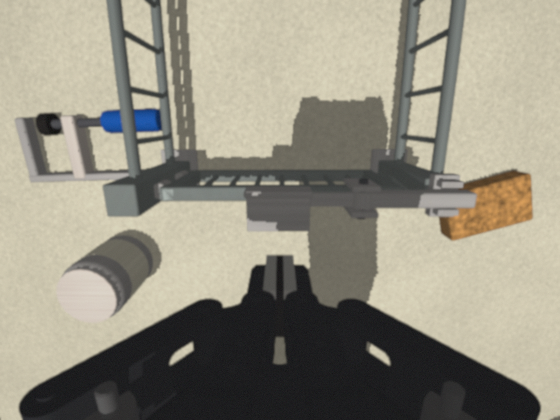

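Run:
```python
from h import *
c=cam('wrist')
b=cv2.resize(c['img'][175:245,230:390],None,fx=5,fy=5,interpolation=cv2.INTER_CUBIC)
b=cv2.convertScaleAbs(b,alpha=2,beta=0)
cv2.imwrite('pics/w1.png',b[:,:,::-1])
for z in (.193,.205,.217):
    print(z,onz(c,[[248,230],[309,230]],z).round(4))
```

```text
0.193 [[ 0.5086 -0.0317  0.193 ]
 [ 0.5131 -0.0827  0.193 ]]
0.205 [[ 0.513  -0.0326  0.205 ]
 [ 0.5173 -0.0811  0.205 ]]
0.217 [[ 0.5174 -0.0335  0.217 ]
 [ 0.5215 -0.0794  0.217 ]]
```

View pics/w1.png

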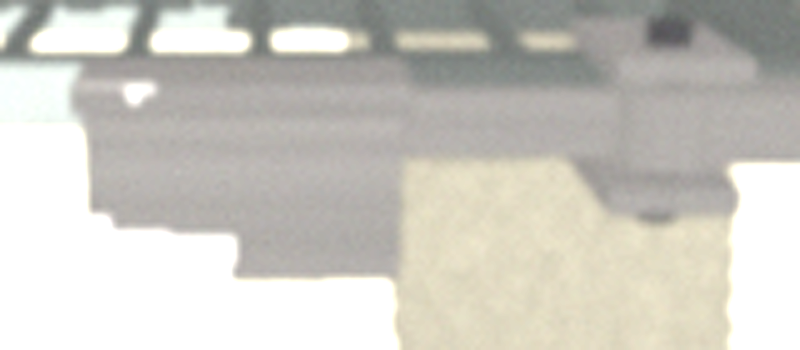

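The plate's near edge is at row 230.6, spanning columns 247.6 to 310.4. That puts its centre at about (0.531, -0.057) and its height near 0.205. I move 5 mm forward and go down.

```bash
python3 -m crank '[[[-1,5,0,-15,0],[-1,5,0,-30,0],[-1,5,0,-45,0],[-1,5,0,-58,0],[-1,5,0,-64,0],[-1,5,0,-66,0],[-1,5,0,-67,0],[-1,5,0,-67,0],[-1,5,0,-67,0]]]'
python3 - <<'E'
from h import *
s=r.read_state(); print(s['t'],s['position'],s['wrist_force'])
c=cam('side'); b=cv2.resize(c['img'][95:195,215:345],None,fx=5,fy=5,interpolation=cv2.INTER_CUBIC)
cv2.imwrite('pics/s2.png',cv2.convertScaleAbs(b,alpha=1.5)[:,:,::-1])
E
```

```text
t: 3.35
position: [0.5288, -0.0557, 0.2417]
ee_rot: [[0.996, 0.091, 0.001], [0.091, -0.996, -0.0], [0.001, 0.0, -1.0]]
wrist_force: [-0.2, -0.7, -0.3]
finger_gap: -0.0
grasp_force: 0.0
3.35 [ 0.52880496 -0.05574896  0.24173377] [-0.24350698 -0.6951283  -0.31173116]
```

View pics/s2.png

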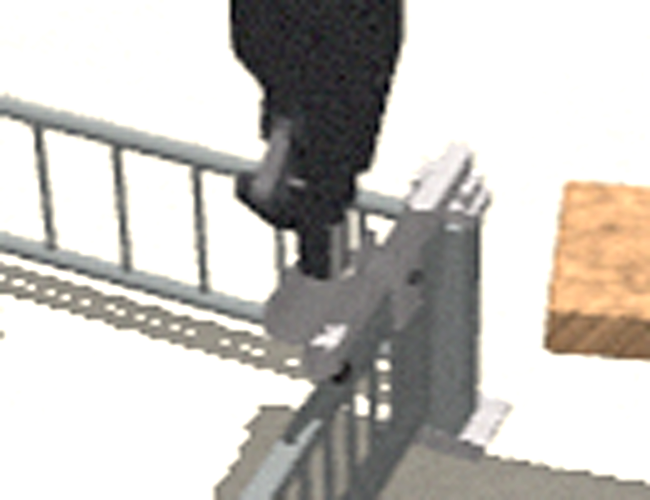

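In the side crop the fingertip at (318,278) is just above the plate, inside the lip. Now I feel downwards.

```bash
for i in 1; do python3 -m crank '[[[-1,0,0,-1,0],[-1,0,0,-2,0],[-1,0,0,-3,0],[-1,0,0,-4,0],[-1,0,0,-5,0],[-1,0,0,-5,0]]]'; done
```

```text
t: 4.0
position: [0.5285, -0.0558, 0.2361]
ee_rot: [[0.996, 0.091, -0.0], [0.091, -0.996, 0.0], [-0.0, -0.0, -1.0]]
wrist_force: [-0.6, -0.0, 0.2]
finger_gap: 0.0002
grasp_force: 0.0
```

```bash
python3 -m crank '[[[-1,0,0,-1,0],[-1,0,0,-2,0],[-1,0,0,-3,0],[-1,0,0,-4,0],[-1,0,0,-4,0]]]'
```

```text
t: 4.5
position: [0.5285, -0.0557, 0.2321]
ee_rot: [[0.996, 0.091, -0.0], [0.091, -0.996, 0.0], [-0.0, -0.0, -1.0]]
wrist_force: [0.4, -0.1, -1.1]
finger_gap: 0.0001
grasp_force: 0.0
```

```bash
python3 -m crank '[[[-1,0,0,-1,0],[-1,0,0,-2,0],[-1,0,0,-3,0],[-1,0,0,-3,0]]]'
```

```text
t: 4.9
position: [0.5286, -0.0557, 0.2291]
ee_rot: [[0.996, 0.091, -0.0], [0.091, -0.996, 0.0], [-0.0, -0.0, -1.0]]
wrist_force: [-0.1, -0.4, 0.2]
finger_gap: -0.0002
grasp_force: 0.0
```

```bash
python3 -m crank '[[[-1,0,0,-1,0],[-1,0,0,-2,0],[-1,0,0,-3,0],[-1,0,0,-3,0]]]'
```

```text
t: 5.3
position: [0.5286, -0.0557, 0.2262]
ee_rot: [[0.996, 0.091, -0.0], [0.091, -0.996, 0.0], [-0.0, -0.0, -1.0]]
wrist_force: [0.2, -0.2, 0.2]
finger_gap: 0.0
grasp_force: 0.0
```

```bash
python3 -m crank '[[[-1,0,0,-1,0],[-1,0,0,-2,0],[-1,0,0,-2,0]]]'|grep -E 'wrist|posi'
```

```text
position: [0.5285, -0.0557, 0.2242]
wrist_force: [-0.0, 0.4, 0.0]
```

```bash
python3 -m crank '[[[-1,0,0,-1,0],[-1,0,0,-2,0],[-1,0,0,-2,0]]]'|grep -E 'wrist|posi'
```

```text
position: [0.5287, -0.0557, 0.2223]
wrist_force: [0.1, -0.1, 0.9]
```

```bash
python3 -m crank '[[[-1,0,0,-1,0],[-1,0,0,-2,0],[-1,0,0,-2,0]]]'|grep -E 'wrist|posi'
```

```text
position: [0.5286, -0.0557, 0.2202]
wrist_force: [0.3, 2.1, 2.1]
```

Contact came at TCP z of about 0.2225 (plate top near 0.2055). I keep pressing in small steps and follow the plate's slight drift in +y.

```bash
python3 -m crank '[[[-1,0,1,-1,0],[-1,0,2,-2,0],[-1,0,2,-3,0],[-1,0,2,-3,0]]]'|grep -E 'wrist|posi'
```

```text
position: [0.5286, -0.0536, 0.2172]
wrist_force: [-0.3, 1.4, 1.0]
```

```bash
python3 -m crank '[[[-1,0,0.5,-1,0],[-1,0,1,-2,0],[-1,0,1,-2,0]]]'|grep -E 'wrist|posi'
```

```text
position: [0.5285, -0.0527, 0.2151]
wrist_force: [-0.6, 0.8, 0.7]
```

```bash
python3 -m crank '[[[-1,0,0.5,-0.5,0],[-1,0,0.5,-1,0],[-1,0,0.5,-1,0]]]'|grep -E 'wrist|posi'
```

```text
position: [0.5286, -0.0522, 0.2142]
wrist_force: [-0.5, 0.4, 1.6]
```

```bash
python3 -m crank '[[[-1,0,0.5,-0.5,0],[-1,0,0.5,-1,0],[-1,0,0.5,-1,0]]]'|grep -E 'wrist|posi'
```

```text
position: [0.5287, -0.0517, 0.2133]
wrist_force: [-0.7, -0.3, 1.3]
```

Run:
```python
from h import *
F=[]
for i in range(4):
    c=cam('side'); F.append(r.read_state()['wrist_force'])
print(np.mean(F,0))
b=cv2.resize(c['img'][95:195,215:345],None,fx=5,fy=5,interpolation=cv2.INTER_CUBIC)
cv2.imwrite('pics/s3.png',cv2.convertScaleAbs(b,alpha=1.5)[:,:,::-1])
```

```text
[-0.04233654  0.28244641  0.5782356 ]
```

View pics/s3.png

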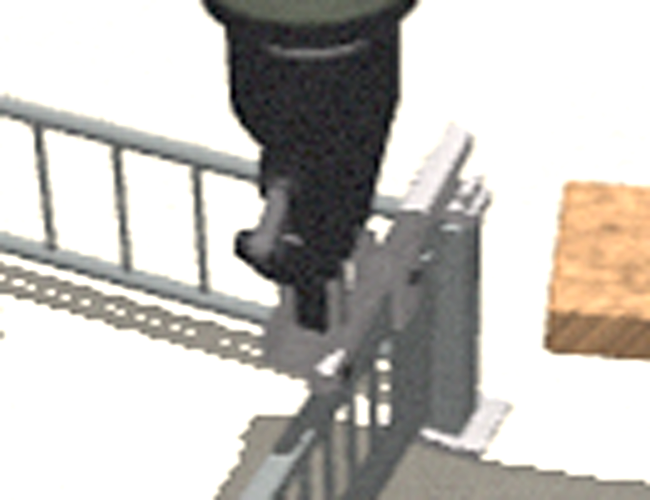

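The bar end rose from about (462,150) to (462,128) in the crop, roughly 13 mm or 0.13 rad. That is nearly clear, so I feel for the stop in 0.5 mm steps.

```bash
python3 -m crank '[[[-1,0,0,-0.5,0],[-1,0,0,-0.5,0]]]'|grep -E 'wrist|posi'
```

```text
position: [0.5286, -0.0516, 0.2128]
wrist_force: [-0.7, 1.1, 0.7]
```

```bash
python3 -m crank '[[[-1,0,0,-0.5,0],[-1,0,0,-0.5,0]]]'|grep -E 'wrist|posi'
```

```text
position: [0.5286, -0.0516, 0.2122]
wrist_force: [-1.2, 1.8, 2.4]
```

Run:
```python
from h import *
F=[]
for i in range(6):
    cam('side'); F.append(r.read_state()['wrist_force'])
print(np.mean(F,0),r.read_state()['position'])
```

```text
[-0.09100396  1.84741915  1.29880656] [ 0.52865166 -0.05175104  0.21230972]
```

```bash
python3 -m crank '[[[-1,0,0.3,-0.5,0],[-1,0,0.3,-0.5,0]]]'|grep -E 'wrist|posi'
```

```text
position: [0.5286, -0.0515, 0.2118]
wrist_force: [0.5, 1.0, 1.0]
```

Run:
```python
from h import *
F=[]
for i in range(6):
    c=cam('side'); F.append(r.read_state()['wrist_force'])
print(np.mean(F,0),r.read_state()['position'])
# bar tip height: bright end of the bar, along the predicted lift line
y=np.array([-.0885,.996]);O=np.array([.529,-.0565])
for q in (0,.12,.135,.15,.16):
    rr=.1; up=.008
    t=O+y*(-.075-rr*np.cos(q)-up*-np.sin(q)*-1*0)
    z=.17+rr*np.sin(q)+up*np.cos(q)
    print(q,(proj(c,[[*t,z]])[0]-[215,95])*5)
b=cv2.resize(c['img'][105:150,280:325],None,fx=12,fy=12,interpolation=cv2.INTER_CUBIC)
a=cv2.imread('pics/side0.png')[105:150,280:325]; a=cv2.resize(a,None,fx=12,fy=12,interpolation=cv2.INTER_CUBIC)
w=np.hstack([a[:,:390],b[:,:390,::-1]]);cv2.imwrite('pics/cmp.png',cv2.convertScaleAbs(w,alpha=1.3))
```

```text
[0.04638735 1.11660157 1.54644539] [ 0.52863147 -0.05149916  0.21178674]
0 [466.64058028 139.41996003]
0.12 [466.42519346 121.46365895]
0.135 [466.32176396 119.33895588]
0.15 [466.20124718 117.24254312]
0.16 [466.11140091 115.86089417]
```

View pics/cmp.png

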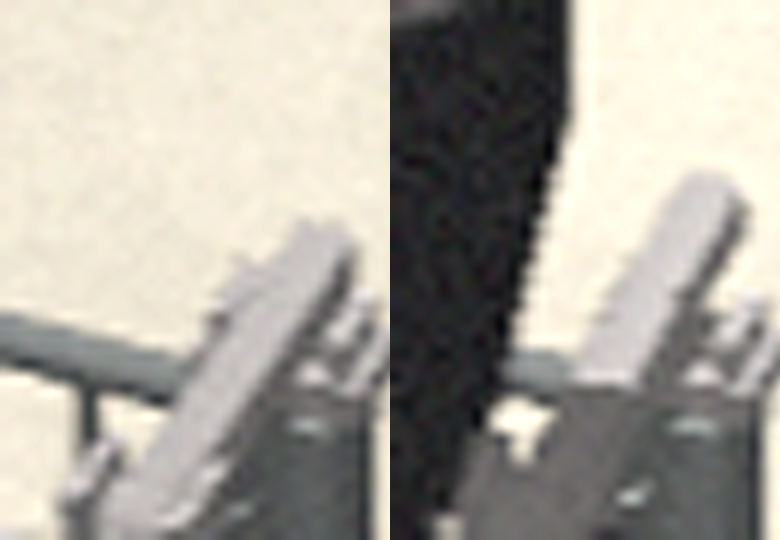

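In the comparison the bar end rose 53/12, about 4.4 px, which is roughly 0.15 rad (0.135 clears). I check for the stop with one more small step.

```bash
python3 -m crank '[[[-1,0,0,-0.4,0],[-1,0,0,-0.4,0],[-1,0,0,-0.4,0]]]'|grep -E 'wrist|posi'
```

```text
position: [0.5286, -0.0514, 0.2114]
wrist_force: [-0.6, 0.9, 1.2]
```

Run:
```python
from h import *
F=[]
for i in range(6):
    cam('side'); F.append(r.read_state()['wrist_force'])
print(np.mean(F,0),r.read_state()['position'],r.read_state()['t'])
```

```text
[0.04005433 1.6610632  1.69339454] [ 0.52862223 -0.05143135  0.21139716] 9.5
```

```bash
python3 -m crank '[[[-1,1,0.1,0,0],[-1,2,0.2,0,0],[-1,3,0.3,0,0],[-1,4,0.4,0,0],[-1,4,0.4,0,0]]]'|grep -E 'wrist|posi'
```

```text
position: [0.5328, -0.0511, 0.2114]
wrist_force: [0.1, -0.3, -0.1]
```

```bash
python3 -m crank '[[[-1,1,0.1,0,0],[-1,2,0.2,0,0],[-1,3,0.3,0,0],[-1,3,0.3,0,0]]]'|grep -E 'wrist|posi'
```

```text
position: [0.5358, -0.0507, 0.2114]
wrist_force: [-0.4, 0.2, 1.4]
```

Run:
```python
from h import *
F=[]
for i in range(4):
    c=cam('top'); F.append(r.read_state()['wrist_force'])
s=r.read_state(); print(np.mean(F,0),s['position'],s['t'])
y=np.array([-.0885,.996]);x=np.array([.996,.0885]);H=np.array([.529,-.0565])+.12*y
p=s['position'][:2]-H; print('hinge',H,'rel pen',p@x,p@y)
b=cv2.resize(c['img'][165:220,235:385],None,fx=5.3,fy=5.3,interpolation=cv2.INTER_CUBIC)
cv2.imwrite('pics/top3.png',cv2.convertScaleAbs(b,alpha=1.5)[:,:,::-1])
```

```text
[0.03097897 0.15630769 1.45386185] [ 0.53576291 -0.05073691  0.21147606] 10.6
hinge [0.51838 0.06302] rel pen 0.007245895803957007 -0.11484026701351542
```

View pics/top3.png

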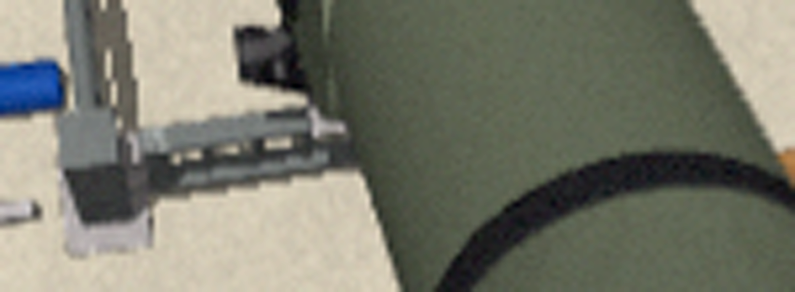

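The crop shows the arm hiding the latch, so from here I rely on force and pose (picture budget used). I compute the arc in move units.

```bash
cat > arc.py <<'E'
from h import *
import sys
c,rho,y0=.003,.1148,.0885; H=np.array([.5184,.0630])
R=np.array([[np.cos(y0),-np.sin(y0)],[np.sin(y0),np.cos(y0)]])
P=lambda q:H+R@[c*np.cos(q)+rho*np.sin(q),c*np.sin(q)-rho*np.cos(q)]
s=r.read_state(); p=s['position'][:2]; g=R.T@(p-H)
q0=np.arctan2(g[1],g[0])+np.arctan2(rho,c); yaw=np.arctan2(s['ee_rot'][1][0],s['ee_rot'][0][0])-y0
print('t',s['t'],'q0',q0,'yaw',yaw,'radius',np.hypot(*g),'j',np.round(s['joint_pos'],2),'F',np.round(s['wrist_force'],1),'z',s['position'][2])
for dq in np.array(eval(sys.argv[1])): print(round(q0+dq,3),((P(q0+dq)-P(q0))*1000).round(1))
E
python3 arc.py 'np.arange(.03,.25,.03)'
```

```text
t 10.6 q0 0.03686253997666955 yaw 0.0023085642053786715 radius 0.11505457285891049 j [ 0.18  0.44 -0.26  1.86  0.14  0.86 -1.63] F [-0.1  0.2  1.5] z 0.21147605874446665
0.067 [3.4 0.6]
0.097 [6.8 1.2]
0.127 [10.1  2. ]
0.157 [13.5  2.9]
0.187 [16.8  3.9]
0.217 [20.   4.9]
0.247 [23.3  6.1]
0.277 [26.5  7.4]
```

```bash
python3 -m crank '[[[-1,1.7,0.3,0,0.015],[-1,3.4,0.6,0,0.03],[-1,5,0.9,0,0.045],[-1,6.8,1.2,0,0.06],[-1,6.8,1.2,0,0.06]]]'|grep -E 'wrist|posi'; python3 arc.py 'np.arange(.03,.2,.03)'
```

```text
position: [0.5428, -0.0495, 0.2114]
wrist_force: [0.9, 0.1, 1.1]
t 11.1 q0 0.09896466981555085 yaw 0.06314606277972656 radius 0.11510869680499262 j [ 0.19  0.45 -0.28  1.84  0.15  0.87 -1.58] F [0.9 0.1 1.1] z 0.2114175708073145
0.129 [3.4 0.8]
0.159 [6.7 1.7]
0.189 [10.   2.6]
0.219 [13.3  3.7]
0.249 [16.5  4.9]
0.279 [19.7  6.2]
```

```bash
python3 -m crank '[[[-1,1.7,0.4,0,0.02],[-1,3.4,0.8,0,0.04],[-1,5,1.2,0,0.06],[-1,6.7,1.7,0,0.07]]]'|grep -E 'wrist|posi'; python3 arc.py 'np.arange(.03,.27,.03)'
python3 - <<'E'
from h import *
F=[]
for i in range(4):
    c=cam('side'); F.append(r.read_state()['wrist_force'])
print(np.mean(F,0))
# gate-angle check: bar end is the bright blob past the catch; difference vs earlier side picture
a=cv2.imread('pics/side0.png')[:,:,::-1]
d=cv2.absdiff(a,c['img']).max(2); d[:, :300]=0; d[:95]=0; d[230:]=0; d[:,345:]=0
n,l,st,ce=cv2.connectedComponentsWithStats((d>35).astype(np.uint8))
print([(st[i].tolist(),ce[i].round().tolist()) for i in range(1,n) if st[i][4]>5])
y=np.array([-.0885,.996]);x=np.array([.996,.0885]);H=np.array([.529,-.0565])+.12*y
for q in (0,.05,.1,.15):
    e=H+.295*(np.sin(q)*x-np.cos(q)*y); print(q,proj(c,[[*e,.193]]).round(1))
E
```

```text
position: [0.5492, -0.0479, 0.2113]
wrist_force: [-1.2, -0.8, 0.4]
t 11.5 q0 0.1562139920330503 yaw 0.13362549222957384 radius 0.11512229524546297 j [ 0.19  0.46 -0.29  1.82  0.17  0.88 -1.52] F [-1.2 -0.8  0.4] z 0.21133854548097
0.186 [3.3 1. ]
0.216 [6.6 2. ]
0.246 [9.8 3.2]
0.276 [13.   4.5]
0.306 [16.2  5.8]
0.336 [19.3  7.3]
0.366 [22.4  8.8]
0.396 [25.4 10.5]
0.426 [28.4 12.2]
[ 0.53016502 -0.13521754  1.03358522]
[([300, 124, 10, 14, 63], [305.0, 129.0]), ([300, 184, 45, 38, 1292], [322.0, 201.0])]
0 [[308.4 118.2]]
0.05 [[303.  116.9]]
0.1 [[297.6 115.8]]
0.15 [[292.1 114.8]]
```

The bar has left the catch: its old position is empty and the x force is small. The gate is swinging, so I continue the arc.

```bash
python3 -m crank '[[[-1,1.7,0.5,0,0.02],[-1,3.3,1,0,0.04],[-1,6.6,2,0,0.07],[-1,9.8,3.2,0,0.1],[-1,13,4.5,0,0.13],[-1,16.2,5.8,0,0.16],[-1,19.3,7.3,0,0.19],[-1,22.4,8.8,0,0.22],[-1,25.4,10.5,0,0.26],[-1,28.4,12.2,0,0.29]]]'|grep -E 'wrist|posi'; python3 arc.py 'np.arange(.03,.48,.03)'
```

```text
position: [0.5778, -0.0355, 0.2114]
wrist_force: [-0.5, -2.3, 0.2]
t 12.7 q0 0.4276163610628523 yaw 0.4249785500294331 radius 0.1150104144298996 j [ 0.21  0.51 -0.36  1.75  0.22  0.92 -1.29] F [-0.5 -2.3  0.2] z 0.21135953271909977
0.458 [2.9 1.8]
0.488 [5.8 3.7]
0.518 [8.6 5.7]
0.548 [11.3  7.8]
0.578 [14. 10.]
0.608 [16.7 12.2]
0.638 [19.2 14.5]
0.668 [21.7 16.9]
0.698 [24.1 19.4]
0.728 [26.4 21.9]
0.758 [28.7 24.5]
0.788 [30.9 27.2]
0.818 [32.9 29.9]
0.848 [35.  32.7]
0.878 [36.9 35.6]
```

```bash
python3 -m crank '[[[-1,2.9,1.8,0,0.03],[-1,5.8,3.7,0,0.06],[-1,8.6,5.7,0,0.09],[-1,11.3,7.8,0,0.12],[-1,14,10,0,0.15],[-1,16.7,12.2,0,0.18],[-1,19.2,14.5,0,0.21],[-1,21.7,16.9,0,0.24],[-1,24.1,19.4,0,0.27],[-1,26.4,21.9,0,0.3],[-1,28.7,24.5,0,0.33],[-1,30.9,27.2,0,0.36],[-1,32.9,29.9,0,0.39],[-1,35,32.7,0,0.42],[-1,36.9,35.6,0,0.45]]]'|grep -E 'wrist|posi'; python3 arc.py 'np.arange(.03,.5,.03)'
```

```text
position: [0.6146, 0.0002, 0.2114]
wrist_force: [1.1, -1.3, -0.1]
t 14.2 q0 0.8774840303447887 yaw 0.8747216105503087 radius 0.11490622336335271 j [ 0.22  0.58 -0.46  1.65  0.3   0.98 -0.95] F [ 1.1 -1.3 -0.1] z 0.21140762908667074
0.907 [1.8 2.9]
0.937 [3.6 5.9]
0.967 [5.3 8.9]
0.997 [ 6.8 12. ]
1.027 [ 8.3 15.1]
1.057 [ 9.7 18.2]
1.087 [11.  21.4]
1.117 [12.2 24.7]
1.147 [13.3 27.9]
1.177 [14.3 31.2]
1.207 [15.2 34.5]
1.237 [16.  37.9]
1.267 [16.7 41.3]
1.297 [17.3 44.7]
1.327 [17.7 48.1]
1.357 [18.1 51.5]
```

```bash
python3 -m crank '[[[-1,1.8,2.9,0,0.03],[-1,3.6,5.9,0,0.06],[-1,5.3,8.9,0,0.09],[-1,6.8,12,0,0.12],[-1,8.3,15.1,0,0.15],[-1,9.7,18.2,0,0.18],[-1,11,21.4,0,0.21],[-1,12.2,24.7,0,0.24],[-1,13.3,27.9,0,0.27],[-1,14.3,31.2,0,0.3],[-1,15.2,34.5,0,0.33],[-1,16,37.9,0,0.36],[-1,16.7,41.3,0,0.39],[-1,17.2,44,0,0.42],[-1,17.5,46.5,0,0.44],[-1,17.7,48.1,0,0.45],[-1,17.7,48.1,0,0.45],[-1,17.7,48.1,0,0.45]]]'|grep -E 'wrist|posi'; python3 arc.py '[0.01]'
```

```text
position: [0.6321, 0.0483, 0.2114]
wrist_force: [-0.1, 0.8, 1.0]
t 16.0 q0 1.3273308549697524 yaw 1.3221456412260384 radius 0.11460112853094133 j [ 0.2   0.63 -0.57  1.59  0.37  1.03 -0.63] F [-0.1  0.8  1. ] z 0.2114127722945972
1.337 [0.1 1.1]
```

Run:
```python
from h import *
c=cam('top'); save(c,'t4'); s=cam('side'); save(s,'s4')
# dark/grey gate: look for pixels changed against first side view to see the gate's new line
a=cv2.imread('pics/side0.png')[:,:,::-1]
d=(cv2.absdiff(a,s['img']).max(2)>35).astype(np.uint8)
n,l,st,ce=cv2.connectedComponentsWithStats(d)
print([(st[i].tolist(),ce[i].round().tolist()) for i in range(1,n) if st[i][4]>60])
y=np.array([-.0885,.996]);x=np.array([.996,.0885]);H=np.array([.529,-.0565])+.12*y
for q in (0,1.1,1.2,1.3):
    u=np.sin(q)*x-np.cos(q)*y
    print(q,'rail ends',proj(s,[[*(H+u*.03),.15],[*(H+u*.24),.15],[*(H+u*.24),.02],[*(H+.295*u),.178]]).round(0).tolist())
```

```text
[([167, 0, 393, 287, 31298], [344.0, 128.0]), ([470, 0, 41, 79, 1798], [486.0, 29.0]), ([526, 119, 34, 30, 436], [547.0, 132.0]), ([168, 144, 35, 44, 513], [187.0, 166.0]), ([531, 148, 29, 33, 406], [549.0, 163.0]), ([186, 197, 13, 15, 85], [194.0, 203.0]), ([200, 201, 18, 23, 285], [209.0, 212.0]), ([477, 202, 58, 65, 1889], [505.0, 231.0]), ([218, 207, 19, 28, 324], [227.0, 219.0]), ([236, 213, 12, 26, 204], [242.0, 225.0]), ([536, 238, 24, 48, 581], [550.0, 266.0]), ([490, 257, 48, 18, 287], [510.0, 269.0]), ([421, 288, 12, 20, 101], [426.0, 298.0])]
0 rail ends [[264.0, 197.0], [300.0, 144.0], [300.0, 181.0], [308.0, 123.0]]
1.1 rail ends [[250.0, 199.0], [201.0, 153.0], [207.0, 190.0], [188.0, 134.0]]
1.2 rail ends [[249.0, 199.0], [193.0, 157.0], [200.0, 195.0], [178.0, 139.0]]
1.3 rail ends [[248.0, 200.0], [186.0, 162.0], [193.0, 199.0], [169.0, 145.0]]
```

The changed pixels at (168–203, 144–188) match the bar end and rail predicted for about 1.3 rad. I let go by rising slowly.

```bash
python3 -m crank '[[[-1,0,0,-0,0],[-1,0,-0.5,2,0],[-1,0,-1,4,0],[-1,0,-1,6,0],[-1,0,-1,8,0],[-1,0,-1,10,0],[-1,0,-1,12,0],[-1,0,-1,14,0],[-1,0,-1,17,0],[-1,0,-1,20,0],[-1,0,-1,24,0],[-1,0,-1,30,0],[-1,0,-1,40,0],[-1,0,-1,55,0],[-1,0,-1,75,0],[-1,0,-1,95,0],[-1,0,-1,115,0],[-1,0,-1,130,0],[-1,0,-1,135,0],[-1,0,-1,135,0]]]'|grep -E 't:|wrist|posi'
```

```text
t: 18.1
position: [0.6323, 0.0471, 0.3474]
ee_rot: [[0.159, 0.987, 0.001], [0.987, -0.159, 0.0], [0.0, 0.001, -1.0]]
wrist_force: [0.3, -0.2, 0.1]
```

```bash
python3 -m crank '[[[-1,-20,-20,0,0],[-1,-50,-50,0,0],[-1,-80,-80,0,0],[-1,-110,-110,0,0],[-1,-135,-140,0,0],[-1,-150,-170,0,0],[-1,-160,-200,0,0],[-1,-170,-225,0,0],[-1,-175,-240,0,0],[-1,-175,-250,0,0],[-1,-175,-250,0,0],[-1,-175,-250,0,0]]]'|grep -E 't:|wrist|posi'
python3 - <<'E'
from h import *
c=cam('top'); s=cam('side'); save(s,'s5'); save(c,'t5')
y=np.array([-.0885,.996]);x=np.array([.996,.0885]);H=np.array([.529,-.0565])+.12*y
for n,k,old in(('top',c,'top0'),('side',s,'side0')):
    a=cv2.imread(f'pics/{old}.png')[:,:,::-1]; d=(cv2.absdiff(a,k['img']).max(2)>30).astype(np.uint8)
    m=np.zeros_like(d); poly=proj(k,[[*(H+u*x+v*y),.17] for u,v in((.02,.05),(.33,.05),(.33,-.2),(.02,-.2))]); cv2.fillPoly(m,[poly.astype(np.int32)],1)
    ys,xs=np.nonzero(d&m); g=onz(k,np.c_[xs,ys],.178)[:,:2]-H; 
    gx,gy=g@x,g@y; far=np.hypot(gx,gy)
    i=(far>.2)&(far<.31)&(gx>.15); print(n,'far pts',i.sum(),'max r',far[i].max() if i.any() else 0,'angle deg',np.degrees(np.median(np.arctan2(gx[i],-gy[i]))) if i.any() else None)
for q in (1.2,1.3,1.35):
    u=np.sin(q)*x-np.cos(q)*y; print(q,proj(c,[[*(H+.295*u),.178],[*(H+.12*u),.205]]).round().tolist(),proj(s,[[*(H+.295*u),.178],[*(H+.12*u),.205]]).round().tolist())
# loose things: change against first pictures
for n,k,box in(('tin',c,(205,232,240,266)),('clamp',c,(180,170,242,216)),('block',c,(372,180,422,220))):
    a=cv2.imread('pics/top0.png')[:,:,::-1]; u0,v0,u1,v1=box
    print(n,(cv2.absdiff(a,k['img']).max(2)[v0:v1,u0:u1]>40).mean().round(3))
cv2.imwrite('pics/fin.png',cv2.convertScaleAbs(cv2.resize(s['img'][90:280,100:350],None,fx=3,fy=3),alpha=1.3)[:,:,::-1])
E
```

```text
t: 19.3
position: [0.4574, -0.2022, 0.3461]
ee_rot: [[0.159, 0.987, -0.0], [0.987, -0.159, 0.001], [0.001, -0.0, -1.0]]
wrist_force: [0.9, 1.0, 0.0]
top far pts 88 max r 0.2889678086271289 angle deg 72.21969989343829
side far pts 225 max r 0.29315983069871904 angle deg 77.93724891235081
1.2 [[287.0, 89.0], [271.0, 144.0]] [[178.0, 139.0], [222.0, 163.0]]
1.3 [[277.0, 87.0], [266.0, 143.0]] [[169.0, 145.0], [218.0, 165.0]]
1.35 [[271.0, 87.0], [264.0, 143.0]] [[165.0, 148.0], [216.0, 167.0]]
tin 0.0
clamp 0.0
block 0.884
```

Run:
```python
from h import *
a=cv2.imread('pics/side0.png');b=cv2.imread('pics/s5.png')
for im in(a,b):
    h=cv2.cvtColor(im[120:175,315:360],cv2.COLOR_BGR2HSV); m=cv2.inRange(h,(5,90,60),(22,255,255)); M=cv2.moments(m); print('block',M['m00']/255,M['m10']/(M['m00']+1),M['m01']/(M['m00']+1))
# bar tip in side view: bright lilac steel near predicted tip
g=b[130:165,155:200].max(2); d=cv2.absdiff(a,b).max(2)[125:170,155:205]>30; ys,xs=np.nonzero(d); print('tip',xs.min()+155,ys[xs==xs.min()]+125, 'top',ys.min()+125, xs[ys==ys.min()]+155)
```

```text
block 793.0 22.306320963721962 28.788003916604026
block 793.0 22.247052656565256 28.824573723147527
tip 166 [148] top 146 [168 169]
```

```bash
python3 -c "
from plant import r
print(r.sign_off())"
```

```text
the job is handed in; nothing more can be done
None
```

The job is handed in: the gate stands open at about 74° with the bar dropped back, by camera estimate. Force readings stayed under 3 N, the tin, clamp and block are unmoved, and it took about 20 of the 72 s.

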